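Index the wheel on the paint stand: valve stem to the top

ROBOT

A 7-joint arm with a two-finger parallel gripper is mounted at the origin on the work surface. World frame = base frame: x ahead of the robot, y to its left, z up, the work surface at z = 0. Lengths are in m, angles in rad, forces in N, time in s.
With the tool pointing down it reaches from about 0.425 to 0.95 m from the base axis. Payload 4.7 kg.
Tool frame: the origin (TCP) lies between the finger pads; the fingertips stand 25 mm ahead of it and the grasp point (between the pads) lies 6 mm ahead of it; z points along the fingers, y is the line along which they close (so a half turn about z gives the same grasp; the last joint's range is limited). The gripper opens to 85 mm and grips with 20 to 120 N. Pads are 22 mm wide; open, the fingers measure 114 mm over their backs; the gripper's body (76 mm by 85 mm) begins 54 mm behind the grasp point. The pads swing forward as they close: fully open they stand 13 mm farther back than shut.
Start: joints at [-1.166, 0.469, -0.049, 1.532, 0.024, 1.141, -0.082], TCP at [0.284, 0.613, 0.256] pointing down, gripper open.
Joint ranges: [-2.59, 2.59], [-0.33, 1.99], [-1.39, 1.29], [0.1, 2.45], [-1.04, 4.18], [0.21, 1.99], [-2.66, 2.66]. Speed limits (rad/s): [2.57, 2.57, 3.14, 3.14, 3.14, 3.14, 3.14].

INTERFACE

Orientations are given as a 3x3 rotation matrix whose columns are the frame's x, y, z axes.
In Python, from rig import * gives the robot as it stands. Calls block until the motion is done:
- movep(position, orientation): joint-space move of the TCP to a pose.
- move_l(position, attitude=None, feed=0.15, until_force=None): straight line of the TCP; attitude=None keeps the orientation; feed is the mean speed in m/s. With until_force (N) it stops when the force on the tool has changed by that much, and returns True; else False.
- move_joints(angles): joint-space move.
- command_gripper(opening, newtons=None): finger opening in m; newtons is the grip in N (None keeps the last); returns when the fingers have stopped.
- sleep(seconds).
- inverse_kinematics(position, orientation): joint angles nearest the present ones, or None.
- sense(): the state.
- camera(name): name is "side" or "top" or "wrist"; returns (picture, depth): 400x640x3 uint8, red, green, blue; 400x640 float32, m along the optical axis (not along the pixel's ray), 0 where there is no reading.
- camera_params(name): a dict with "K" (3x3 intrinsics, pixels), "dist" ([k1, k2, p1, p2, k3] as OpenCV has them; the pictures are not rectified), "position" and "rotation" of the camera in the world; the wrist camera has in their place "tool_from_camera" (4x4, takes a point from camera to tool coordinates, whose origin is the TCP and whose axes are the flange's). Camera axes: x right, y down, z forward; pixel columns grow to the right and rows downward; lengths in m; the calibration is good to about 2 mm. A picture is of the moment at which its call begins: read the wrist's pose just before it. camera_params takes no time and is no camera call.
A pose or a line that the arm cannot do raises Unreachable and nothing moves.
- finish_job(): hands the job in; it is judged then, once.
The state is a dict: "time_s": time; "joint_pos": joint angles; "qd": joint speeds; "joint_efforts": joint torques, N m; "position": TCP position; "tcp_rot": TCP orientation; "wrist_force": force on the tool from outside, world axes, zero at the start; "ft_torque": the same for the moment, N m; "finger_gap": finger opening in m; "gripper_force": force on a finger pad.
Only numpy, scipy, OpenCV 4.12 (cv2) and the standard library are available. Lean on these libraries where they do the work, as an engineer would, in place of code of your own. Each camera call takes 0.05 s, during which the arm holds its last target. There are 200 camera calls.

TASK

Turn the wheel on the leaning paint stand until its yellow-capped valve stem points straight up, at the very top of the wheel, by gently pushing the blue spokes one after another with the fingertips where the green wire guard leaves them open, and leave the wheel at rest there. Never grip a spoke, keep off the white primed rim and the stem, and leave everything else on the bench where it is.

Things in the scene. Friction and masses are not known exactly. Their poses are not given: they have to be found in the camera images.
- stand: Grey fixed wheel stand, base plate 260 x 240 x 12 mm; origin under the plate's centre, z up. The spindle leaves it leaning: the wheel's face normal lies in the stand's x-z plane and points along (sin 35 deg, 0, cos 35 deg) in the stand's axes, so the wheel lies 35 degrees from level, its face looking up and to the stand's +x (roughly away from the robot), and its highest point is on the stand's -x side, nearer the robot. The wheel's centre is 190 mm above the origin
- wheel (a joint): turn of the wheel in rad, positive anticlockwise seen looking at its face; 0 (or any whole number of turns) is with the valve stem exactly at the top. It starts between 2.0 and 4.3. It turns freely both ways with a steady drag of about 0.3 N m, is balanced, and stays where it is left
- hub (a point): wheel centre on the spindle, in the plane of the spokes' back faces. Its axes are fixed to the stand: z is the wheel's face normal, x points straight down the slope, y is level
- stem (a point): tip of the valve stem: a round yellow masking cap 19 mm thick and 35 mm long standing on the rim's front edge and leaning outwards, the tip 164 mm from the wheel's axis and 21 mm in front of the plane of the spokes' back faces
- top (a point): fixed point where the stem's tip is when the stem points straight up
- rim: white primed wheel rim with the valve stem, outer diameter 316 mm, inner opening about 252 to 268 mm across, front edge 6 mm in front of and back edge 45 mm behind the spokes' back plane; origin at the wheel's centre, z = face normal, stem on its -x side
- guard: green fixed wire grille, wires 5 mm thick with gaps too narrow for a finger, in front of the lower spokes, out to 125 mm from the axis (corners 130), 31 to 37 mm in front of the spokes' back plane. It leaves open a sector of 60 degrees to each side of the top; only there can the spokes be reached. At its middle a 46 mm radius disc and a spindle nut rising to 48 mm. Origin and axes as hub
- spoke_0: blue spoke 0 of 5 (72 degrees apart; the stem stands midway between spokes 2 and 3): straight bar 16 mm wide, 26 mm deep, free from the hub (36 mm radius) to 118 mm from the axis, then bending down to the rim. Origin at the wheel's centre, x outwards along the spoke, z the wheel's face normal; the bar's back face is at z = 0, its front face at z = 26 mm. The gaps are 78 mm wide at 80 mm from the axis
- spoke_1: blue spoke 1 of 5 (72 degrees apart; the stem stands midway between spokes 2 and 3): straight bar 16 mm wide, 26 mm deep, free from the hub (36 mm radius) to 118 mm from the axis, then bending down to the rim. Origin at the wheel's centre, x outwards along the spoke, z the wheel's face normal; the bar's back face is at z = 0, its front face at z = 26 mm. The gaps are 78 mm wide at 80 mm from the axis
- spoke_2: blue spoke 2 of 5 (72 degrees apart; the stem stands midway between spokes 2 and 3): straight bar 16 mm wide, 26 mm deep, free from the hub (36 mm radius) to 118 mm from the axis, then bending down to the rim. Origin at the wheel's centre, x outwards along the spoke, z the wheel's face normal; the bar's back face is at z = 0, its front face at z = 26 mm. The gaps are 78 mm wide at 80 mm from the axis
- spoke_3: blue spoke 3 of 5 (72 degrees apart; the stem stands midway between spokes 2 and 3): straight bar 16 mm wide, 26 mm deep, free from the hub (36 mm radius) to 118 mm from the axis, then bending down to the rim. Origin at the wheel's centre, x outwards along the spoke, z the wheel's face normal; the bar's back face is at z = 0, its front face at z = 26 mm. The gaps are 78 mm wide at 80 mm from the axis
- spoke_4: blue spoke 4 of 5 (72 degrees apart; the stem stands midway between spokes 2 and 3): straight bar 16 mm wide, 26 mm deep, free from the hub (36 mm radius) to 118 mm from the axis, then bending down to the rim. Origin at the wheel's centre, x outwards along the spoke, z the wheel's face normal; the bar's back face is at z = 0, its front face at z = 26 mm. The gaps are 78 mm wide at 80 mm from the axis
- tape: loose green tape roll lying beside the stand, 100 mm across, 36 mm high; origin under its centre. Bystander
- nut: loose round steel axle nut beside the stand, 32 mm across, 18 mm high; origin under its centre. Bystander
- paint_can: loose blue-banded paint can, 86 mm across, 120 mm high; origin under its centre. Bystander
- hardener: loose white hardener bottle, 60 mm across, 130 mm high; origin under its centre. Bystander
- cup: loose white mixing cup, 84 mm across, 95 mm high; origin under its centre. Bystander
- sanding_block: loose orange sanding block 120 x 65 x 40 mm; origin under its centre. Bystander
- screwdriver: loose screwdriver lying flat; origin under it. Bystander

How it is judged:
At the end, for the whole second after the job is handed in: The stem's tip is within 14 mm (5 degrees of turn) of the top point, the wheel is at rest (under 0.05 rad/s) and every loose thing is within 30 mm of where it began (distance between stem and top below 0.014 m and velocity of joint wheel between -0.05 and 0.05 rad/s and distance of each of tape, nut, paint_can, hardener, cup, sanding_block, screwdriver from where it was at the start of the episode below 0.03 m); the robot touches nothing.
It fails at once if the rim or the valve stem was pushed (more than 2 N) (contact force between any of the fingers, the arm and rim above 2 N).
It fails at once if a spoke was gripped between the fingers ((contact force between the fingers and spoke_0 above 1 N and y of the grasp point in the frame of spoke_0 between -0.006 and 0.006 m and z of the grasp point in the frame of spoke_0 below 0.036 m and x of the grasp point in the frame of spoke_0 between 0.03 and 0.14 m) or (contact force between the fingers and spoke_1 above 1 N and y of the grasp point in the frame of spoke_1 between -0.006 and 0.006 m and z of the grasp point in the frame of spoke_1 below 0.036 m and x of the grasp point in the frame of spoke_1 between 0.03 and 0.14 m) or (contact force between the fingers and spoke_2 above 1 N and y of the grasp point in the frame of spoke_2 between -0.006 and 0.006 m and z of the grasp point in the frame of spoke_2 below 0.036 m and x of the grasp point in the frame of spoke_2 between 0.03 and 0.14 m) or (contact force between the fingers and spoke_3 above 1 N and y of the grasp point in the frame of spoke_3 between -0.006 and 0.006 m and z of the grasp point in the frame of spoke_3 below 0.036 m and x of the grasp point in the frame of spoke_3 between 0.03 and 0.14 m) or (contact force between the fingers and spoke_4 above 1 N and y of the grasp point in the frame of spoke_4 between -0.006 and 0.006 m and z of the grasp point in the frame of spoke_4 below 0.036 m and x of the grasp point in the frame of spoke_4 between 0.03 and 0.14 m)).
It fails at once if a spoke was forced (more than 40 N) (contact force between any of the fingers, the arm and spoke_0 above 40 N or contact force between any of the fingers, the arm and spoke_1 above 40 N or contact force between any of the fingers, the arm and spoke_2 above 40 N or contact force between any of the fingers, the arm and spoke_3 above 40 N or contact force between any of the fingers, the arm and spoke_4 above 40 N).
It fails at once if a bystander was shoved, lifted or carried (more than 30 mm) (distance of any of tape, nut, paint_can, hardener, cup, sanding_block, screwdriver from where it was at the start of the episode above 0.03 m).
It also fails if it takes over 58 s, if anything falls off the work surface, if the arm or the gripper's body presses on something with over 40 N, if the wrist force passes 120 N, or if a joint passes its speed limit or range.

## Working session

There is one attempt and no reset: what is moved stays moved. The work goes in short steps, each a Python script; the robot and the scene stay as the last script left them, time stands still between calls to the robot, and variables do not carry over. Pictures are saved under pics/ and viewed, at most 10 in all, crops included, and the job is handed in when it is done.

```bash
mkdir -p pics; ls; cat > t0.py <<'E'
from rig import *
import cv2, numpy as np
for n in ("side","top"):
    im,d=camera(n); cv2.imwrite(f"pics/{n}0.png",im[:,:,::-1]); np.save(f"{n}0.npy",d)
    p=camera_params(n); print(n,p); np.save(n+"im.npy",im)
s=sense(); print(s["time_s"],s["position"],s["tcp_rot"])
E
python3 t0.py
```

```text
pics
side {'K': array([[388.76675355,   0.        , 321.02409606],
       [  0.        , 388.76675355, 203.15799198],
       [  0.        ,   0.        ,   1.        ]]), 'dist': array([0.02648351, 0.        , 0.        , 0.        , 0.        ]), 'position': array([-0.02408967, -0.74570907,  1.02421098]), 'rotation': array([[ 0.8101634 , -0.40621413,  0.42264091],
       [-0.58618262, -0.55521483,  0.59002239],
       [-0.00501893, -0.72575931, -0.6879304 ]])}
top {'K': array([[440.62540985,   0.        , 316.1691954 ],
       [  0.        , 440.62540985, 198.54206367],
       [  0.        ,   0.        ,   1.        ]]), 'dist': array([-0.02578912,  0.        ,  0.        ,  0.        ,  0.        ]), 'position': array([ 0.15611486, -0.01605422,  1.57466404]), 'rotation': array([[ 0.06456707, -0.96942286,  0.23674966],
       [-0.99790379, -0.06376271,  0.01106102],
       [ 0.004373  , -0.23696756, -0.97150772]])}
0.1 [0.28347652 0.6120666  0.25535413] [[-9.07406368e-01  4.20253719e-01 -7.03150904e-04]
 [ 4.20254306e-01  9.07404933e-01 -1.61458698e-03]
 [-4.04935868e-05 -1.76058871e-03 -9.99998449e-01]]
```

View pics/side0.png

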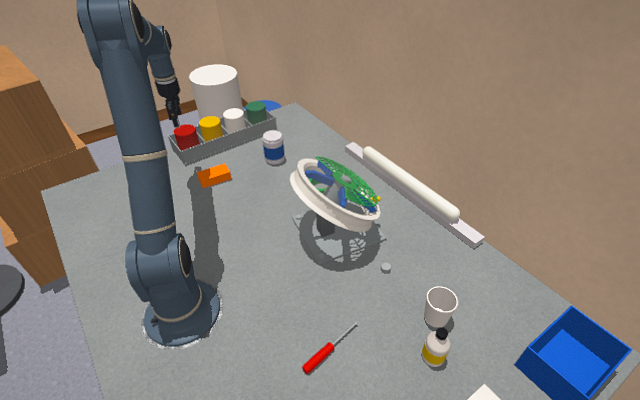

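View pics/top0.png

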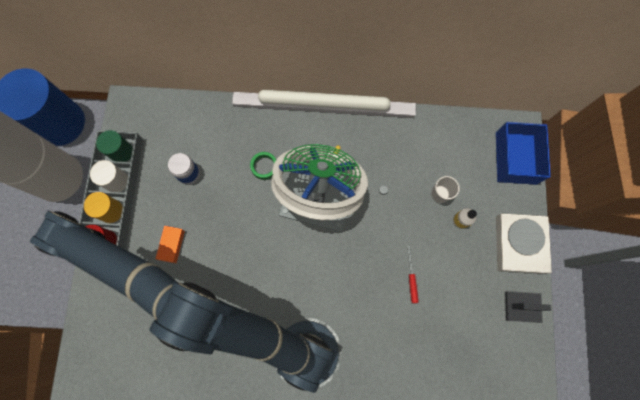

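Top view: wheel centred at about (321,175), stem at (338,147) at the far, low side; open sector is nearer the robot. I'll fit the wheel axis from the depth points of the white rim.

```bash
cat > h.py <<'E'
from rig import *
import cv2, numpy as np
from scipy.optimize import least_squares
def rays(n,uv):
    p=camera_params(n)
    q=cv2.undistortPoints(np.float64(uv).reshape(-1,1,2),p["K"],p["dist"]).reshape(-1,2)
    return p["position"],np.c_[q,np.ones(len(q))]@p["rotation"].T
def pts(n,mask,d):
    v,u=np.nonzero(mask&(d>0)); o,r=rays(n,np.c_[u,v]); return o+r*d[v,u][:,None],np.c_[u,v]
def frame(psi):
    a=np.radians(35); Rz=cv2.Rodrigues(np.array([0,0,psi]))[0]
    return Rz@np.array([[np.cos(a),0,np.sin(a)],[0,1,0],[-np.sin(a),0,np.cos(a)]])  # hub axes: x down the slope
E
cat > fit.py <<'E'
from h import *
P=[];Y={}
for n,box in (("side",(280,150,395,240)),("top",(262,130,378,228))):
    im=np.load(n+"im.npy"); d=np.load(n+"0.npy"); hsv=cv2.cvtColor(im,cv2.COLOR_RGB2HSV)
    B=np.zeros(d.shape,bool); B[box[1]:box[3],box[0]:box[2]]=1
    w=B&(hsv[...,1]<60)&(hsv[...,2]>140); X,_=pts(n,w,d)
    X=X[(X[:,2]>.06)&(X[:,2]<.33)]; print(n,len(X),X.mean(0)); P.append(X)
    y=B&(hsv[...,0]>18)&(hsv[...,0]<34)&(hsv[...,1]>130)&(hsv[...,2]>120); Xy,uv=pts(n,y,d); print("yellow",uv.mean(0),len(uv),np.median(Xy,0)); Y[n]=rays(n,uv.mean(0,keepdims=True))
def res(p,X):
    q=(X-[p[0],p[1],.19])@frame(p[2]); r=np.hypot(q[:,0],q[:,1]); return np.abs(r-.158),q,r
for nm,X in (("side",P[0]),("top",P[1]),("both",np.vstack(P))):
    def f(p):
        e,q,r=res(p,X)
        # distance to rim outer cylinder, front edge, or inner surface
        e=np.minimum.reduce([np.hypot(e,np.maximum(0,np.maximum(q[:,2]-.006,-.045-q[:,2]))),np.hypot(q[:,2]-.006,np.maximum(0,np.maximum(.130-r,r-.158))),np.abs(r-.13)])
        return e
    best=min((least_squares(f,[.62,0.,s],loss="soft_l1",f_scale=.003) for s in (-.4,-.2,0,.2,.4)),key=lambda s:s.cost)
    print(nm,best.x,best.cost/len(X),np.percentile(f(best.x),[50,90]))
    R=frame(best.x[2]);h=np.r_[best.x[:2],.19]
    for n in Y:
        o,r=Y[n]; o2=R.T@(o-h); r2=R.T@r[0]; q=o2+r2*(.015-o2[2])/r2[2]; print("  stem",n,q,np.hypot(*q[:2]),"theta",np.arctan2(-q[1],-q[0])%(2*np.pi))
E
python3 fit.py
```

```text
side 2417 [ 0.55215608 -0.03287403  0.19966178]
yellow [375.95652174 198.43478261] 23 [ 0.69745447 -0.06586695  0.1198936 ]
top 2015 [0.5016733  0.00224758 0.227907  ]
yellow [337.30769231 147.38461538] 13 [ 0.69823651 -0.06025302  0.12663101]
side [ 0.58570789 -0.00655062 -0.26717898] 9.517333605659216e-05 [0.00330654 0.19486567]
  stem side [ 0.13468864 -0.02896488  0.015     ] 0.13776790113739978 theta 2.9297680538722988
  stem top [ 0.14012476 -0.02304049  0.015     ] 0.1420063862714551 theta 2.9786225539582207
top [ 0.57686402 -0.00965091 -0.19471247] 5.991297123152917e-06 [0.00318294 0.00619717]
  stem side [ 0.14716086 -0.02633732  0.015     ] 0.14949907443571822 theta 2.964497948560218
  stem top [ 0.15017337 -0.02692063  0.015     ] 0.15256723888412368 theta 2.9642130461478544
both [ 0.5814035  -0.0049658  -0.21550546] 5.605780786802148e-05 [0.00354435 0.01076514]
  stem side [ 0.14089893 -0.03245886  0.015     ] 0.1445893731256229 theta 2.9151730796563777
  stem top [ 0.14538635 -0.02986137  0.015     ] 0.14842133623698872 theta 2.9390167607889723
```

Stem estimate: theta ≈ 2.96 rad, so I'll push clockwise in about three strokes. Next I check reach and take a close look along the normal.

```bash
cat >> h.py <<'E'
import json,os
C=np.r_[.577,-.0097,.19]; PSI=-.195
if os.path.exists("pose.json"): C,PSI=[np.array(a) for a in json.load(open("pose.json"))]
R=frame(float(PSI))
def pose(r,phi,z,att=None,sgn=1):
    """finger TIP at radius r, angle phi (rad, ccw from top), height z over spokes' back plane; pads' width tangential"""
    e=np.array([-np.cos(phi),-np.sin(phi),0]); a=phi if att is None else att
    t=sgn*np.array([np.sin(a),-np.cos(a),0]); Z=np.array([0,0,-1.])
    A=R@np.c_[t,np.cross(Z,t),Z]
    return C+R@(r*e+[0,0,z+.025]),A
E
cat > t1.py <<'E'
from h import *
for sgn in (1,-1):
  for r,z in ((.085,.005),(.085,.08),(.0,.25),(.05,.2)):
    print(sgn,r,z,[ (lambda q: None if q is None else np.round(q,2).tolist())(inverse_kinematics(*pose(r,np.radians(p),z,sgn=sgn))) for p in (-45,0,45)])
E
python3 t1.py
```

```text
1 0.085 0.005 [[-0.11, 0.58, 0.03, 1.49, -0.17, 1.67, 2.11], [0.67, 0.82, -1.18, 1.51, 0.35, 1.77, 2.37], [-0.57, 0.81, 1.11, 1.57, -0.48, 1.79, -1.89]]
1 0.085 0.08 [[-0.11, 0.61, 0.06, 1.3, -0.18, 1.83, 2.11], [0.62, 0.82, -1.18, 1.33, 0.34, 1.93, 2.38], [-0.5, 0.81, 1.11, 1.39, -0.47, 1.94, -1.92]]
1 0.0 0.25 [None, None, None]
1 0.05 0.2 [None, None, None]
-1 0.085 0.005 [[-0.45, 0.63, 0.57, 1.51, -0.36, 1.71, -0.79], [-0.29, 0.54, 0.41, 1.58, -0.25, 1.68, -0.01], [-0.2, 0.58, 0.42, 1.55, -0.21, 1.67, 0.86]]
-1 0.085 0.08 [[-0.42, 0.66, 0.59, 1.32, -0.37, 1.88, -0.8], [-0.26, 0.56, 0.4, 1.39, -0.24, 1.84, -0.03], [-0.16, 0.6, 0.4, 1.37, -0.2, 1.83, 0.85]]
-1 0.0 0.25 [None, None, None]
-1 0.05 0.2 [None, None, None]
```

```bash
cat > t2.py <<'E'
from h import *
A=np.array([[0,1,0],[1,0,0],[0,0,-1.]])
s=sense(); move_l(s["position"]+[0,0,.22],feed=.3)
command_gripper(0.0)
for p in ([.56,0,.50],[.54,0,.48],[.5,0,.48]):
    try: movep(p,A); break
    except Unreachable as e: print(e)
s=sense(); im,d=camera("wrist"); cv2.imwrite("pics/w1.png",im[:,:,::-1]); np.save("w1.npy",d)
print(s["time_s"],s["position"],s["tcp_rot"],s["finger_gap"],camera_params("wrist"))
im2,d2=camera("top"); cv2.imwrite("pics/t1.png",im2[:,:,::-1])
np.savez("w1.npz",im=im,d=d,p=s["position"],A=s["tcp_rot"])
E
python3 t2.py
```

```text
4.1417 [0.56022181 0.00162261 0.49968354] [[-2.74789583e-03  9.99996084e-01 -5.29213420e-04]
 [ 9.99996214e-01  2.74797249e-03  1.44178900e-04]
 [ 1.45632599e-04 -5.28815227e-04 -9.99999850e-01]] -3.0412765869594733e-05 {'K': array([[330.35231895,   0.        , 317.4227772 ],
       [  0.        , 330.35231895, 199.88977548],
       [  0.        ,   0.        ,   1.        ]]), 'dist': array([0.00148846, 0.        , 0.        , 0.        , 0.        ]), 'tool_from_camera': array([[ 4.38481429e-04, -9.58607595e-01, -2.84730199e-01,
         7.16471719e-02],
       [ 9.99999892e-01,  4.63840259e-04, -2.16324557e-05,
         5.53218231e-05],
       [ 1.52806366e-04, -2.84730159e-01,  9.58607695e-01,
        -1.17352187e-01],
       [ 0.00000000e+00,  0.00000000e+00,  0.00000000e+00,
         1.00000000e+00]])}
```

View pics/w1.png

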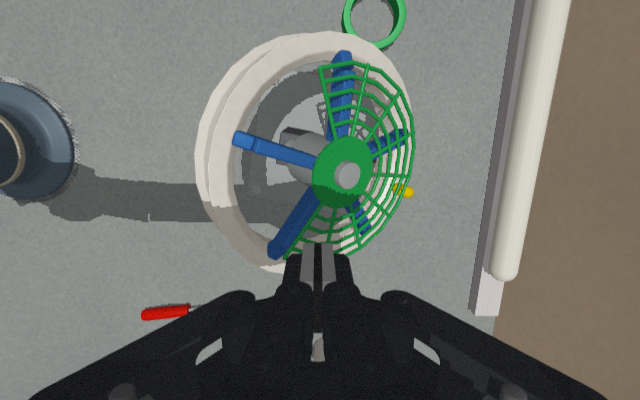

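Wrist view: nut at (347,175), free spokes at (235,138) (phi≈-10°) and (275,250) (phi≈+62°), stem at (405,191), guard edges at (322,66) and (288,258). Refine the pose from this near view.

```bash
cat >> h.py <<'E'
def wrays(p,A,uv):
    c=camera_params("wrist"); T=c["tool_from_camera"]
    q=cv2.undistortPoints(np.float64(uv).reshape(-1,1,2),c["K"],c["dist"]).reshape(-1,2)
    return p+A@T[:3,3], np.c_[q,np.ones(len(q))]@(A@T[:3,:3]).T
def wlook(name=None,show=False):
    s=sense(); im,d=camera("wrist")
    if name: cv2.imwrite(f"pics/{name}.png",im[:,:,::-1])
    return theta(im,d,s["position"],s["tcp_rot"])
def theta(im,d,p,A):
    """wheel angle mod 72deg from open blue spokes, and from the stem"""
    h=cv2.cvtColor(im,cv2.COLOR_RGB2HSV)
    def plane(m,z):
        v,u=np.nonzero(m); o,r=wrays(p,A,np.c_[u,v]); o=R.T@(o-C); r=r@R
        return o+r*((z-o[2])/r[:,2])[:,None], np.c_[u,v], o+r*d[v,u][:,None]
    q,_,x=plane((h[...,0]>100)&(h[...,0]<125)&(h[...,1]>120)&(h[...,2]>60),.026)
    rr=np.hypot(*x[:,:2].T); k=(abs(x[:,2]-.026)<.006)&(rr>.055)&(rr<.118); x=x[k]
    ph=np.arctan2(-x[:,1],-x[:,0]); sp=np.angle(np.mean(np.exp(5j*ph)))/5 if len(ph) else np.nan
    y=(h[...,0]>20)&(h[...,0]<34)&(h[...,1]>150)&(h[...,2]>120); q,_,x=plane(y,.012)
    x=x[(np.hypot(*x[:,:2].T)>.13)&(np.hypot(*x[:,:2].T)<.18)]
    st=np.nan if len(x)<8 else np.arctan2(-np.median(x[:,1]),-np.median(x[:,0]))
    fine=st
    # spokes at theta+36+72k
    if len(ph) and not np.isnan(st): o=sp-np.radians(36); s=np.radians(72); fine=o+s*np.round((st-o)/s)
    return dict(spoke72=np.degrees(sp),npx=len(ph),stem=np.degrees(st),theta=np.degrees(fine),nst=len(x))
E
cat > fit2.py <<'E'
from h import *
w=np.load("w1.npz"); im,d,p,A=w["im"],w["d"],w["p"],w["A"]
h=cv2.cvtColor(im,cv2.COLOR_RGB2HSV)
m=(h[...,1]<45)&(h[...,2]>120); m[:, 440:]=0; m[270:]=0; v,u=np.nonzero(m&(d>0))
o,r=wrays(p,A,np.c_[u,v]); X=o+r*d[v,u][:,None]; X=X[(X[:,2]>.07)&(X[:,2]<.32)]
g=np.hypot(*(X-C)[:,:2].T); X=X[(g<.19)]
def f(pp):
    q=(X-pp[:3])@frame(pp[3]); r=np.hypot(q[:,0],q[:,1])
    return np.minimum(np.hypot(r-.158,np.maximum(0,np.maximum(q[:,2]-.006,-.045-q[:,2]))),np.hypot(q[:,2]-.006,np.maximum(0,np.maximum(.130-r,r-.158))))
for fz in (0,1):
    g=(lambda pp:f(np.r_[pp[:2],.19,pp[2]])) if not fz else f
    b=least_squares(g,[.577,-.0097,-.195] if not fz else [.577,-.0097,.19,-.195],loss="soft_l1",f_scale=.002)
    print(len(X),b.x,np.percentile(g(b.x),[50,90]))
x=b.x
# nut on spindle: front disc at 48mm; pixel centroid
G=(h[...,0]>50)&(h[...,0]<85)&(h[...,1]>100)
def hub(px,z,Cc,psi):
    o,r=wrays(p,A,[px]);Rr=frame(psi); o=Rr.T@(o-Cc); r=Rr.T@r[0]; return o+r*(z-o[2])/r[2]
for Cc,psi in ((C,float(PSI)),(x[:3],x[3])):
    print("nut",hub((347.5,175),.048,Cc,psi),"guard edge corners",[np.degrees(np.arctan2(-q[1],-q[0])).round(1) for q in (hub((321,67),.037,Cc,psi),hub((287,256),.037,Cc,psi))])
print(theta(im,d,p,A))
E
python3 fit2.py
```

```text
15478 [ 0.57103272 -0.01159698 -0.18990447] [0.00126309 0.02060534]
15478 [ 0.57551256 -0.00876406  0.18621811 -0.19660859] [0.00140712 0.02076135]
nut [-0.01151249  0.00407388  0.048     ] guard edge corners [np.float64(-58.0), np.float64(56.6)]
nut [-0.00863168  0.00242111  0.048     ] guard edge corners [np.float64(-58.6), np.float64(58.3)]
{'spoke72': np.float64(-11.628669844472041), 'npx': 1671, 'stem': np.float64(170.05534531905465), 'theta': np.float64(168.37133015552794), 'nst': 112}
```

```bash
cat > fit3.py <<'E'
from h import *
w=np.load("w1.npz"); im,d,p,A=w["im"],w["d"],w["p"],w["A"]
h=cv2.cvtColor(im,cv2.COLOR_RGB2HSV)
def P3(m):
    v,u=np.nonzero(m&(d>0)); o,r=wrays(p,A,np.c_[u,v]); return o+r*d[v,u][:,None]
G=((h[...,0]>45)&(h[...,0]<90)&(h[...,1]>100)); D=cv2.morphologyEx(G.astype(np.uint8),cv2.MORPH_OPEN,np.ones((9,9)))
D[:120]=0;D[215:]=0;D[:,:300]=0;D[:,390:]=0
c=max(cv2.findContours(D,cv2.RETR_EXTERNAL,cv2.CHAIN_APPROX_NONE)[0],key=cv2.contourArea); print("disc ellipse",cv2.fitEllipse(c))
X=P3(D>0); n=np.linalg.svd(X-X.mean(0),full_matrices=False)[2][2]; n*=np.sign(n[2]); print("disc n",n,"R z",R[:,2],"psi",np.arctan2(n[1],n[0]),"tilt",np.degrees(np.arccos(n[2])))
q=(X-C)@R; print("disc z in hub",np.percentile(q[:,2],[10,50,90]),"x",q[:,0].min(),q[:,0].max(),"y",q[:,1].min(),q[:,1].max())
N=(h[...,1]<60); N[:155]=0;N[193:]=0;N[:,:330]=0;N[:,365:]=0
q=(P3(N)-C)@R; q=q[q[:,2]>.042]; print("nut",len(q),np.median(q,0),q.min(0),q.max(0))
W=(h[...,1]<45)&(h[...,2]>120); W[:,440:]=0;W[270:]=0
q=(P3(W)-C)@R; r=np.hypot(q[:,0],q[:,1]); k=(abs(q[:,2]-.006)<.01)&(r<.165)&(r>.12)
ph=np.degrees(np.arctan2(-q[:,1],-q[:,0]))
for a in range(-150,181,30):
    j=k&(abs(ph-a)<15); 
    if j.sum()>20: print(a,j.sum(),"z",np.median(q[j,2]).round(4),"r",np.percentile(r[j],[1,50,99]).round(3))
E
python3 fit3.py
```

```text
disc ellipse ((341.2314453125, 171.25721740722656), (53.754005432128906, 74.17113494873047), 25.043581008911133)
disc n [ 0.58198816 -0.12408534  0.80367444] R z [ 0.56270583 -0.11113992  0.81915204] psi -0.21006402723009934 tilt 36.5175678041628
disc z in hub [0.03231751 0.03322023 0.03396033] x -0.050396798704600995 0.17630862361152816 y -0.06813729756647854 0.04821676456099426
nut 449 [-0.00579831  0.00301778  0.0440814 ] [-0.02087719 -0.01360806  0.04201993] [0.01203906 0.01925282 0.04567082]
-150 303 z 0.0022 r [0.127 0.14  0.155]
-120 657 z 0.0023 r [0.129 0.146 0.158]
-90 1046 z 0.0025 r [0.132 0.148 0.159]
-60 1681 z 0.0024 r [0.133 0.149 0.161]
-30 1876 z 0.0025 r [0.134 0.15  0.161]
0 1677 z 0.0026 r [0.133 0.15  0.161]
30 1372 z 0.0026 r [0.131 0.146 0.159]
60 709 z 0.0027 r [0.129 0.145 0.157]
120 208 z 0.0014 r [0.124 0.131 0.148]
150 249 z 0.0023 r [0.122 0.135 0.152]
180 82 z -0.0011 r [0.124 0.127 0.152]
```

```bash
cat > t3.py <<'E'
from h import *
c=C+R@np.array([-.0042,.0026,-.0037]); print(c); json.dump([c.tolist(),-.198],open("pose.json","w"))
E
python3 t3.py; python3 fit3.py | grep -v disc
cat > t4.py <<'E'
from h import *
w=np.load("w1.npz"); print(theta(w["im"],w["d"],w["p"],w["A"]))
D=np.radians
for r,z in ((.085,.005),(.085,.1)): print([ (lambda q: None if q is None else np.round(q,2).tolist())(inverse_kinematics(*pose(r,D(p),z,sgn=-1))) for p in (-42,0,26,42)])
movep(*pose(.085,D(22),.10,sgn=-1)); s=sense(); print(s["time_s"],s["wrist_force"])
im,d=camera("side"); cv2.imwrite("pics/s1.png",cv2.resize(im[100:280,230:470,::-1],None,fx=3,fy=3))
E
python3 t4.py
```

```text
[ 0.57204655 -0.00607142  0.18937816]
nut 506 [-0.00323062  0.00094817  0.04767003] [-0.01669895 -0.01613629  0.0421613 ] [0.01624265 0.01686169 0.04937202]
-150 349 z 0.0057 r [0.127 0.14  0.156]
-120 740 z 0.0056 r [0.126 0.144 0.157]
-90 1104 z 0.0059 r [0.127 0.145 0.156]
-60 1736 z 0.0058 r [0.127 0.144 0.156]
-30 1897 z 0.006 r [0.127 0.144 0.156]
0 1696 z 0.0063 r [0.126 0.145 0.156]
30 1425 z 0.0064 r [0.127 0.143 0.156]
60 814 z 0.0066 r [0.127 0.145 0.156]
120 225 z 0.0048 r [0.126 0.134 0.153]
150 309 z 0.0058 r [0.126 0.138 0.157]
180 120 z 0.0014 r [0.127 0.131 0.156]
{'spoke72': np.float64(-10.860376103293673), 'npx': 1961, 'stem': np.float64(169.7416064380456), 'theta': np.float64(169.13962389670633), 'nst': 130}
[[-0.49, 0.63, 0.62, 1.53, -0.38, 1.71, -0.71], [-0.42, 0.57, 0.6, 1.6, -0.31, 1.7, 0.07], [-0.36, 0.57, 0.59, 1.6, -0.28, 1.69, 0.57], [-0.31, 0.59, 0.56, 1.58, -0.26, 1.68, 0.86]]
[[-0.44, 0.67, 0.66, 1.3, -0.39, 1.92, -0.72], [-0.4, 0.61, 0.66, 1.36, -0.33, 1.9, 0.08], [-0.34, 0.62, 0.66, 1.36, -0.3, 1.9, 0.59], [-0.28, 0.63, 0.6, 1.34, -0.27, 1.89, 0.87]]
4.95 [ 0.9919524  -0.16350721  1.23587075]
```

View pics/s1.png

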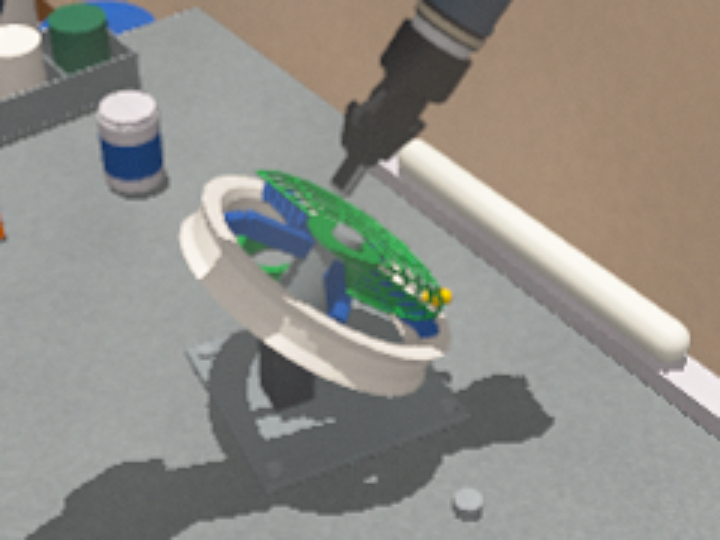

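Pose fits well (nut centred, rim edge z≈6 mm, r 127–156). The tip hovers over the gap. Stroke 1.

```bash
cat >> h.py <<'E'
D=np.radians
def stroke(a,b,r=.085,z=.008,seg=9,feed=.07,back=4):
    s0=sense(); f=lambda: np.round(R.T@(np.array(sense()["wrist_force"])-f0),1)
    movep(*pose(r,D(a),.06,sgn=-1)); f0=np.array(sense()["wrist_force"])
    if move_l(*pose(r,D(a),z,sgn=-1),feed=.06,until_force=6): print("HIT inserting",f()); move_l(*pose(r,D(a),.1,sgn=-1)); return False
    n=int(np.ceil(abs(b-a)/seg)); ok=True; log=[]
    for p in np.linspace(a,b,n+1)[1:]:
        if move_l(*pose(r,D(p),z,sgn=-1),feed=feed,until_force=20): print("force stop at",p,f()); ok=False; break
        log.append((round(p),f().tolist()))
    print(log)
    p+=back*np.sign(a-b); move_l(*pose(r,D(p),z,sgn=-1),feed=.05); move_l(*pose(r,D(p),.1,sgn=-1),feed=.2)
    print("t",sense()["time_s"]); return ok
E
cat > t5.py <<'E'
from h import *
stroke(22,-44)
print(wlook("w2"))
E
python3 t5.py
```

```text
[(14, [-0.3, -0.6, -0.1]), (6, [-0.1, -0.2, -0.3]), (-3, [-0.3, -0.0, -0.7]), (-11, [-0.4, -0.6, -0.2]), (-19, [0.2, -0.2, -0.3]), (-28, [0.2, -0.4, -0.3]), (-36, [-1.0, 0.5, -1.2]), (-44, [-6.3, -3.8, 0.6])]
t 9.775
{'spoke72': np.float64(13.451219698378278), 'npx': 5968, 'stem': np.float64(121.58711196358199), 'theta': np.float64(121.45121969837827), 'nst': 720}
```

View pics/w2.png

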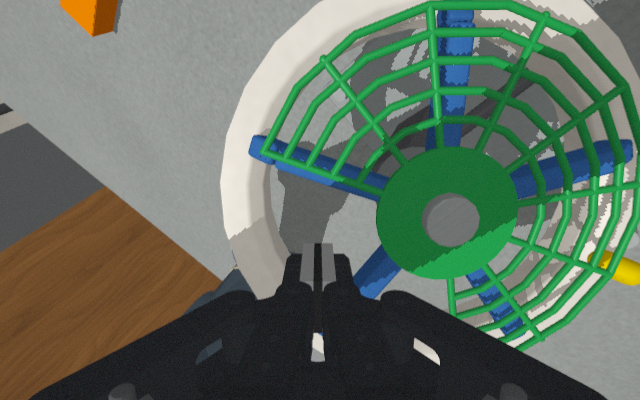

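Spoke moved to -58.5° beneath the guard edge at (260,145), next spoke in the open at +13.5°; theta 121.5°. Contact offset is 14.5°. Stroke 2.

```bash
cat > t6.py <<'E'
from h import *
if stroke(36,-44,feed=.08,seg=10): print(wlook("w3"))
E
python3 t6.py
```

```text
[(26, [0.6, 0.4, -0.5]), (16, [-0.2, 0.4, 0.3]), (6, [-1.1, -0.9, 0.8]), (-4, [-0.5, 0.1, 0.3]), (-14, [-0.1, 0.5, 0.3]), (-24, [-0.9, 0.1, 0.5]), (-34, [-0.8, 0.4, -0.4]), (-44, [-6.9, -4.6, 0.4])]
t 15.5583Traceback (most recent call last):
  File "t6.py", line 2, in <module>
    if stroke(36,-44,feed=.08,seg=10): print(wlook("w3"))
                                             ~~~~~^^^^^^
  File "h.py", line 30, in wlook
    return theta(im,d,s["position"],s["tcp_rot"])
  File "h.py", line 40, in theta
    y=(h[...,0]>20)&(h[...,0]<34)&(h[...,1]>150)&(h[...,2]>120); q,_,x=plane(y,.012)
                                                                       ~~~~~^^^^^^^^
  File "h.py", line 35, in plane
    v,u=np.nonzero(m); o,r=wrays(p,A,np.c_[u,v]); o=R.T@(o-C); r=r@R
                           ~~~~~^^^^^^^^^^^^^^^^
  File "h.py", line 25, in wrays
    q=cv2.undistortPoints(np.float64(uv).reshape(-1,1,2),c["K"],c["dist"]).reshape(-1,2)
      ~~~~~~~~~~~~~~~~~~~^^^^^^^^^^^^^^^^^^^^^^^^^^^^^^^^^^^^^^^^^^^^^^^^^
cv2.error: OpenCV(4.12.0) /io/opencv/modules/calib3d/src/undistort.dispatch.cpp:347: error: (-215:Assertion failed) CV_IS_MAT(_src) && CV_IS_MAT(_dst) && (_src->rows == 1 || _src->cols == 1) && (_dst->rows == 1 || _dst->cols == 1) && _src->cols + _src->rows - 1 == _dst->rows + _dst->cols - 1 && (CV_MAT_TYPE(_src->type) == CV_32FC2 || CV_MAT_TYPE(_src->type) == CV_64FC2) && (CV_MAT_TYPE(_dst->type) == CV_32FC2 || CV_MAT_TYPE(_dst->type) == CV_64FC2) in function 'cvUndistortPointsInternal'
```

```bash
sed -i 's/    v,u=np.nonzero(m); o,r=wrays/    if not m.any(): m=m.copy(); m[0,0]=True\n    v,u=np.nonzero(m); o,r=wrays/' h.py
cat > t7.py <<'E'
from h import *
t=wlook("w3"); print(t)
if abs(t["spoke72"]-13.45)<3:
    stroke(36,-21.4,feed=.08,seg=10)
    movep([.56,0,.50],np.array([[0,1,0],[1,0,0],[0,0,-1.]]))
    print(wlook("w4"),sense()["time_s"])
E
python3 t7.py
```

```text
Traceback (most recent call last):
  File "t7.py", line 1, in <module>
    from h import *
  File "h.py", line 37
    return o+r*((z-o[2])/r[:,2])[:,None], np.c_[u,v], o+r*d[v,u][:,None]
IndentationError: unexpected indent
```

```bash
sed -i 's/^    if not m.any()/        if not m.any()/; s/^    v,u=np.nonzero(m); o,r=wrays/        v,u=np.nonzero(m); o,r=wrays/' h.py; python3 t7.py
```

```text
{'spoke72': np.float64(12.653072841500038), 'npx': 6023, 'stem': np.float64(nan), 'theta': np.float64(nan), 'nst': 0}
[(26, [1.0, -1.4, -1.1]), (17, [0.4, -0.9, -1.0]), (7, [-0.1, 0.2, 0.3]), (-2, [-0.4, 0.5, 0.5]), (-12, [0.2, -0.2, -0.9]), (-21, [0.9, -0.2, 0.1])]
t 20.6833
{'spoke72': np.float64(35.384852937229745), 'npx': 2151, 'stem': np.float64(-1.2929028644727718), 'theta': np.float64(-0.6151470627702527), 'nst': 481} 21.425
```

View pics/w4.png

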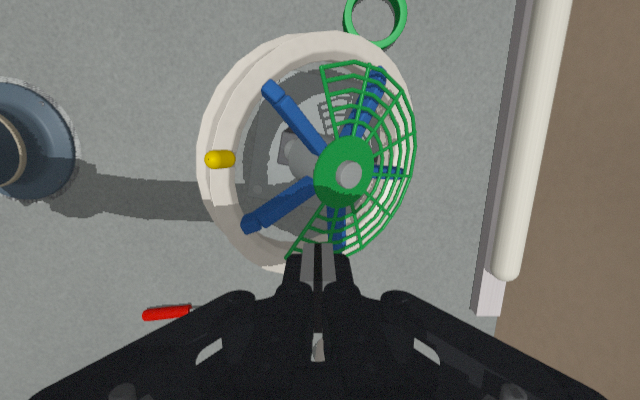

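The stem at (218,159) is at the top. Theta is about -0.6°, inside the 5° tolerance, and the arm is clear, so I'll hand in.

```bash
python3 -c "
from rig import *
print(finish_job())"
```

```text
the job is handed in; nothing more can be done
None
```

The wheel is handed in with the valve stem about 0.6° from straight up (tolerance 5°), after three gentle spoke pushes with the gripper closed and roughly 21 s of the 58 s; the judge's verdict was not reported back.

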